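# Prove and park the beam balance, then hold the index plunger out

## Task

Free the arrested beam of the small balance by swinging its arrest lever fully over and wait until the heavy end has come down to rest, then swing the lever fully back so that the beam is arrested level again. Only then take the knurled knob of the index plunger at the rim of the rotary platform, pull it fully up against its spring so that the pin is well clear of its hole, and finish there: the program ends with the gripper still holding the plunger up. Leave the lens post, the case and the screwdriver alone.

Things in the scene. Friction and masses are not known exactly. Their poses are not given: they have to be found in the camera images.
- base: Fixed rotary platform on the table: black index ring 330 mm across, 12 mm high, and on it a dark steel disc 244 mm across, its top 30 mm above the table. Origin: centre of the underside, on the table. The platform itself does not turn in this task.
- balance: Fixed frame of the beam balance on the middle of the platform: foot 50 x 190 x 6 mm, central steel post, two small bearing blocks for the lever shaft. Origin: on the platform axis at the platform's top face (30 mm above the table). Its y axis runs along the beam towards the heavy end and the lever; the lever ball is on its -x side, roughly facing the robot.
- beam (a joint): Tilt of the beam: aluminium bar 10 x 200 x 8 mm along the balance's y, pivoted at its middle 115 mm above the table, a weight at each end rising 24 mm above the bar's middle line, the larger at +y. 0 = level (arrested); grows to the stop at 0.14 rad as the heavy +y end comes down. It falls by itself in about a second once the lever frees it; the lever lifts it back.
- beam_end (a point): Middle of the beam's heavy +y end, 100 mm from the pivot.
- lever (a joint): Arrest lever: 0 = beam arrested, ball leaning outward (towards the balance's +y); grows to the stop at 1.3 rad = beam fully freed, ball leaning inward (-y). It turns about a shaft along the balance's x axis. It starts within 0.05 rad of 0, stays where it is left, and takes about 1 N at the ball.
- lever_axis (a point): Point on the lever's turning axis directly in the plane the ball swings in: 65 mm to -x and 75 mm to +y of the balance's origin, 55 mm above the platform top (85 mm above the table). Its axes are the balance's.
- lever_ball (a point): Centre of the black ball, 20 mm across, on the end of the lever's 8 mm steel rod, 65 mm from the axis. It swings from 0.65 rad outward of vertical to 0.65 rad inward of vertical; at both ends it is 137 mm above the table, 150 mm midway. The ball is 60 mm to the side of the beam's near edge.
- bracket: Fixed aluminium index bracket on the platform's rim (plate 62 x 36 mm, top 38 mm above the table) with the barrel of the plunger, 20 mm across, its top 44 mm above the table. Origin: on the platform axis, 30 mm above the table; the plunger stands 140 mm from it along the bracket's -x axis, on the side that roughly faces the robot.
- plunger (a joint): Lift of the index plunger, straight up: 0 = pin seated 10 mm deep in its hole in the index ring, 0.016 m = fully up at its stop. The spring pulls it down again with 6 N at 0 rising to 12.4 N at the top; it does not stay up by itself.
- knob_grip (a point): Middle of the plunger's plain steel knurled knob, an upright cylinder 24 mm across and 20 mm high; at rest this point is 64 mm above the table. It rises with the plunger.
- lens_post: Loose bystander: round lens mount 44 mm across on a steel post with a black foot 56 mm across, 112 mm high in all. Origin: centre of its underside.
- optic_case: Loose bystander: grey plastic case 75 x 55 x 24 mm. Origin: centre of its underside.
- driver: Loose bystander: screwdriver 160 mm long with a black handle, lying flat on the table beside the platform.

How it is judged:
By the outcome, as a careful person would: the job done as asked, in the order asked, and still so for the second after the job is handed in, while the arm keeps its last pose, push and grip.
It also fails if it takes over 51 s, if anything falls off the work surface, if the arm or the gripper's body presses on something with over 40 N, if the wrist force passes 120 N, or if a joint passes its speed limit or range.

## Robot

A 7-joint arm with a two-finger parallel gripper is mounted at the origin on the work surface. World frame = base frame: x ahead of the robot, y to its left, z up, the work surface at z = 0. Lengths are in m, angles in rad, forces in N, time in s.
With the tool pointing down it reaches from about 0.35 to 0.9 m from the base axis. Payload 19.9 kg.
Tool frame: the origin (TCP) lies at the very end of the fingers, on their centre line; the grasp point (between the pads) lies 19 mm behind it; z points along the fingers, y is the line along which they close (so a half turn about z gives the same grasp; the last joint's range is limited). The gripper opens to 85 mm and grips with 20 to 120 N. Pads are 22 mm wide; open, the fingers measure 114 mm over their backs; the gripper's body (76 mm by 85 mm) begins 54 mm behind the grasp point. The pads swing forward as they close: fully open they stand 13 mm farther back than shut.
Start: joints at [-1.377, 0.417, -0.01, 1.614, 0.005, 1.111, -0.053], TCP at [0.145, 0.608, 0.231] pointing down, gripper open.
Joint ranges: [-2.81, 2.81], [-0.39, 2.02], [-1.27, 1.25], [0.06, 2.57], [-1.19, 4.33], [0.19, 2], [-2.82, 2.82]. Speed limits (rad/s): [1.89, 1.89, 2.39, 2.39, 3.01, 3.01, 3.01].

## Interface

Orientations are given as a unit quaternion [w, x, y, z].
In Python, from bench import * gives the robot as it stands. The module is installed in compiled form; this text tells all that it offers.
- The arm moves only by the tool servo_tool, never from a script. Its argument "targets" is a list of rows, each a list of 4 numbers: the shift along the tool's x, y, z in units of 0.2 m (1.0 is 0.2 m), then the turn about the tool's z in units of pi rad (1.0 is pi rad). A call has 1 to 10 rows; each row shifts and turns the commanded pose from where the row before left it, along the tool's axes as they then stand; what a row does not reach is not made up. A row lasts 1/8 s, in which the tool goes at most 62.5 mm and 10.7 degrees, less where a joint would pass 70% of its speed; a pose out of reach is approached as far as the arm can. A call with a number of a shift or a turn outside -1 to 1 is refused whole. A call with a gripper value outside its range is refused whole. "fingers" is the opening, from -1 (shut) to 1 (fully open), set as the call begins (left out, the last holds). The fingers move at their own pace and stop on an object; "grip_force" is the grip in N (left out, the last holds). Time passes only in rows, so rows that do not move let the fingers close. It gives the time, the measured TCP pose, the force, the opening and the grip force at its end, in the units of the state.
- get_state(): the state, without advancing time (a new reading comes with each control period).
- get_image(name): name is "scene" or "top" or "wrist"; returns the picture (384x512x3 uint8, blue, green, red); there is no depth.
- calibration(name): a dict with "vfov" (degrees; the focal length in pixels is half the picture's height over the tangent of half this angle, whatever the lens; pixels are square), "cx", "cy" (the principal point, pixels), "rvec" (rotation vector, rad) and "tvec" (3), from world to camera coordinates, as OpenCV has them. Camera axes: x right, y down, z forward; pixel columns grow to the right and rows downward; lengths in m; the calibration is good to about 2 mm. A picture is of the moment at which its call begins: read the wrist's pose just before it. calibration takes no time and is no camera call; for the wrist camera it gives the pose at the moment of the call.
- hand_in(): hands the job in; it is judged then, once.
The state is a dict: "t": time; "joint_pos": joint angles; "joint_velocities": joint speeds; "tau": joint torques, N m; "ee_pos": TCP position; "orientation": TCP orientation; "wrist_force": force on the tool from outside, world axes, zero at the start; "moment": the same for the moment, N m; "opening": opening from 0.0 (shut) to 1.0 (fully open); "gripper_force": force on a finger pad.
Only numpy, scipy, OpenCV 4.12 (cv2) and the standard library are available. Lean on these libraries where they do the work, as an engineer would, in place of code of your own. Each camera call takes 0.05 s, during which the arm holds its last target. There are 200 camera calls.

## Working session

There is one attempt and no reset: what is moved stays moved. The work goes in short steps, Python scripts to look and compute and a tool call to move; the robot and the scene stay as the last step left them, time stands still between calls to the robot, and variables do not carry over. Pictures are saved under pics/ and viewed, at most 10 in all, crops included, and the job is handed in when it is done.

Besides the shell and the picture viewer there is one more tool, called after ">>>" by a JSON object that holds its "fn" and its "kwargs". servo_tool: Moves the arm, as the interface text tells. Its arguments: {"type":"object","properties":{"targets":{"type":"array","items":{"type":"array","items":{"type":"number","minimum":-1,"maximum":1}}},"fingers":{"type":"number"},"grip_force":{"type":"number"}},"required":["targets"]}

```bash
mkdir -p pics
cat > h.py <<'E'
from bench import *
import numpy as np, cv2
def cam(n):
    c=calibration(n); R=cv2.Rodrigues(np.array(c['rvec'],float))[0]; f=192/np.tan(np.radians(c['vfov'])/2)
    return R,np.array(c['tvec'],float).ravel(),f,c['cx'],c['cy']
def ray(c,u,v):
    R,t,f,cx,cy=c; return -R.T@t, R.T@np.array([(u-cx)/f,(v-cy)/f,1])
def onz(c,u,v,z):
    o,d=ray(c,u,v); return o+d*(z-o[2])/d[2]
def proj(c,p):
    R,t,f,cx,cy=c; q=R@np.array(p)+t; return f*q[0]/q[2]+cx,f*q[1]/q[2]+cy
E
python3 - <<'E'
from h import *
s=get_state(); print({k:np.round(v,3).tolist() for k,v in s.items()})
for n in ('scene','top'):
    im=get_image(n); cv2.imwrite(f'pics/{n}0.png',im); print(n,calibration(n))
E
```

```text
{'t': 0.0, 'joint_pos': [-1.378, 0.418, -0.01, 1.614, 0.005, 1.111, -0.053], 'joint_velocities': [-0.001, 0.002, 0.001, -0.0, 0.001, -0.0, 0.0], 'tau': [-0.001, -86.448, 0.679, -43.49, 0.019, 0.007, -0.0], 'ee_pos': [0.145, 0.608, 0.231], 'orientation': [-0.0, 0.117, 0.993, -0.001], 'wrist_force': [-0.166, -0.241, -0.748], 'moment': [-0.002, -0.069, -0.068], 'gripper_force': 0.0, 'opening': 1.0}
scene {'vfov': 56.30473028932721, 'cx': 255.42034176280262, 'cy': 194.64406265055734, 'rvec': array([ 1.47187891,  2.18203408, -0.79035219]), 'tvec': array([ 0.19037758, -0.3472662 ,  1.41189149])}
top {'vfov': 46.49200708782072, 'cx': 256.3747424607087, 'cy': 187.7970938994197, 'rvec': array([ 2.17160958, -2.15893487,  0.09499444]), 'tvec': array([0.02923953, 0.59680231, 1.00148119])}
```

View pics/scene0.png

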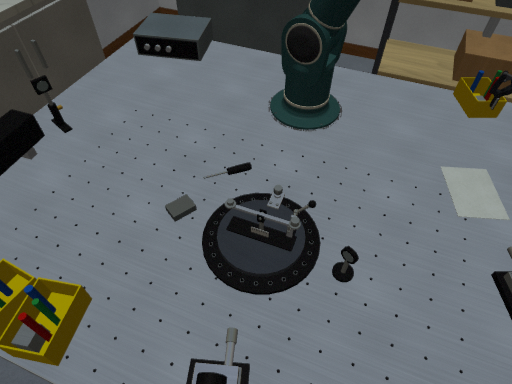

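View pics/top0.png

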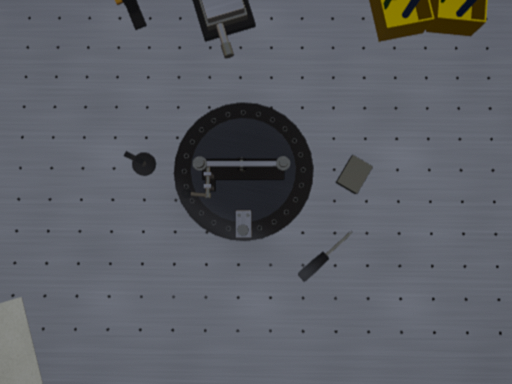

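The scene view shows the ball at (312,204), the heavy end at (294,225) and the knob at (278,190). In the top view the platform centre is near (244,171), the knob near (243,230), the beam ends at (199,163) and (284,163), and the ball near (192,195).

Run:
```python
from h import *
t=cv2.imread('pics/top0.png'); s=cv2.imread('pics/scene0.png')
a=cv2.resize(t[95:250,165:325],None,fx=4,fy=4,interpolation=cv2.INTER_CUBIC); a=cv2.convertScaleAbs(a,alpha=1.6,beta=20)
b=cv2.resize(s[175:255,195:330],None,fx=5,fy=5,interpolation=cv2.INTER_CUBIC)
cv2.imwrite('pics/tc.png',cv2.resize(a,None,fx=.95,fy=.95)); cv2.imwrite('pics/sc.png',b)
g=cv2.cvtColor(t,cv2.COLOR_BGR2GRAY); m=cv2.morphologyEx((g<75).astype('uint8'),cv2.MORPH_CLOSE,np.ones((9,9)))
c=max([k for k in cv2.findContours(m,0,1)[0] if 200<cv2.moments(k)['m10']/max(1,cv2.moments(k)['m00'])<290],key=cv2.contourArea)
h=cv2.convexHull(c); e=cv2.fitEllipse(h); print(e)
C=cam('top'); P=onz(C,*e[0],.008); print('centre',P)
print('cam',ray(C,0,0)[0], ray(cam('scene'),0,0)[0])
q=np.array([onz(C,*p[0],.012)[:2] for p in h]); print(cv2.minEnclosingCircle(q.astype('float32')))
```

```text
((240.92974853515625, 170.67137145996094), (140.009765625, 144.37274169921875), 95.80374908447266)
centre [0.6392983  0.06978714 0.008     ]
cam [0.49477322 0.02080937 1.05582146] [1.16467229 0.25395218 0.85400337]
((0.6425910592079163, 0.07094685733318329), 0.1718681901693344)
```

View pics/tc.png

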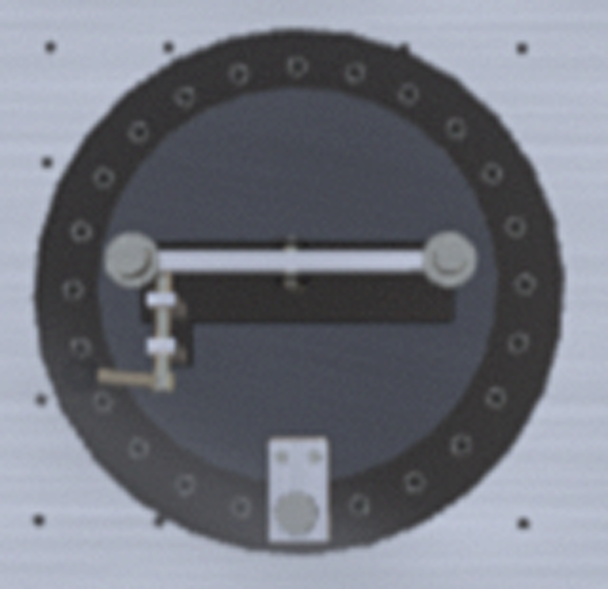

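View pics/sc.png

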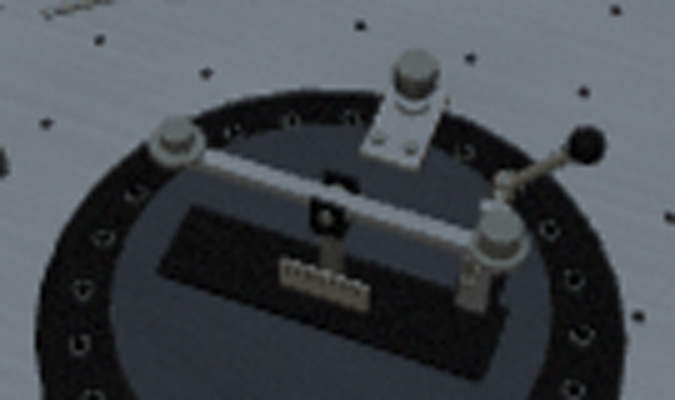

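The crops show the platform centre at about top-crop (299,290), knob top (297,512), weight tops (132,259) and (450,259), and the lever rod tip end near (98,376). In the scene crop the ball is at (586,145) and the knob at (416,73).

Run:
```python
from h import *
T=cam('top');S=cam('scene')
tp=lambda u,v:(165+u/3.8,95+v/3.8); sp=lambda u,v:(195+u/5,175+v/5)
def tri(a,b):
    o1,d1=ray(T,*a);o2,d2=ray(S,*b);k=np.linalg.lstsq(np.c_[d1,-d2],o2-o1,rcond=None)[0]
    p,q=o1+k[0]*d1,o2+k[1]*d2; return ((p+q)/2).round(4),np.linalg.norm(p-q).round(4)
print('centre',onz(T,*tp(299.5,290),.012),'disc',onz(T,*tp(298,285),.03))
print('knob top',onz(T,*tp(297,512),.074),'scene mid',onz(S,*sp(416,73),.064),tri(tp(297,512),sp(416,62)))
A=onz(T,*tp(132,259),.139);B=onz(T,*tp(450,259),.139);print('weights',A,B,np.linalg.norm(A-B))
print('scene wt',onz(S,*sp(499,226),.139),onz(S,*sp(176,131),.139))
v=A-B; yaw=np.arctan2(-v[0],v[1]);print('yaw',yaw)
mid=(A+B)/2; ex=np.array([np.cos(yaw),np.sin(yaw),0]);ey=np.array([-np.sin(yaw),np.cos(yaw),0])
c=mid.copy();c[2]=0
ax=c-65e-3*ex+75e-3*ey+[0,0,.085]
ball=ax+.065*(np.sin(.65)*ey+np.cos(.65)*np.array([0,0,1]))
print('ax',ax,'ball',ball,'scene ball',onz(S,*sp(586,145),.137),'ball in top crop',(np.array(proj(T,ball))-[165,95])*3.8)
```

```text
centre [0.63724812 0.06278188 0.012     ] disc [0.63786073 0.06300098 0.03      ]
knob top [0.49986575 0.0605458  0.074     ] scene mid [0.50095434 0.06657632 0.064     ] (array([0.4991, 0.063 , 0.0704]), np.float64(0.0048))
weights [0.63654343 0.14935691 0.139     ] [ 0.63735793 -0.02423362  0.139     ] 0.17359244912054236
scene wt [0.64260178 0.15551419 0.139     ] [ 0.64775938 -0.01654654  0.139     ]
yaw 0.004691997308022066
ax [0.5715995  0.13725584 0.085     ] ball [0.57141493 0.17659252 0.13674545] scene ball [0.57539542 0.18088754 0.137     ] ball in top crop [ 80.31011886 377.89942035]
```

>>> {"fn": "servo_tool", "kwargs": {"targets": [[0,0,0,-0.037],[0,0,0,-0.037],[-0.18,-0.18,0,0],[-0.18,-0.18,0,0],[-0.18,-0.18,0,0],[-0.18,-0.18,0,0],[-0.18,-0.18,0,0],[-0.18,-0.18,0,0]], "fingers": 0.2}}

```text
t: 1.1
ee_pos: [0.3618, 0.3899, 0.2312]
orientation: [-0.0, 0.001, 1.0, -0.0]
wrist_force: [0.6, 0.4, 0.4]
opening: 0.598
gripper_force: 0.0
```

>>> {"fn": "servo_tool", "kwargs": {"targets": [[-0.18,-0.18,0,0],[-0.18,-0.18,0,0],[-0.18,-0.18,0,0],[-0.18,-0.18,0,0],[-0.18,-0.18,0,0],[-0.15,-0.15,0,0],[0,0,0,0]]}}

```text
t: 1.98
ee_pos: [0.572, 0.1776, 0.2308]
orientation: [-0.0, 0.003, 1.0, -0.001]
wrist_force: [-0.4, 1.0, -1.0]
opening: 0.601
gripper_force: 0.0
```

Run:
```python
from h import *
print(get_state()['ee_pos']); C=cam('wrist'); im=get_image('wrist'); cv2.imwrite('pics/w1.png',im); np.save('w1.npy',np.array([*C[0].ravel(),*C[1],*C[2:]]))
print(proj(C,[.5725,.178,.137]),proj(C,[.4995,.062,.074]), ray(C,0,0)[0])
```

```text
[0.57201408 0.1775801  0.23078494]
(np.float64(259.24555866858594), np.float64(192.28615295810727)) (np.float64(120.78986143010738), np.float64(89.11513742519202)) [0.50445652 0.17844625 0.37300369]
```

View pics/w1.png

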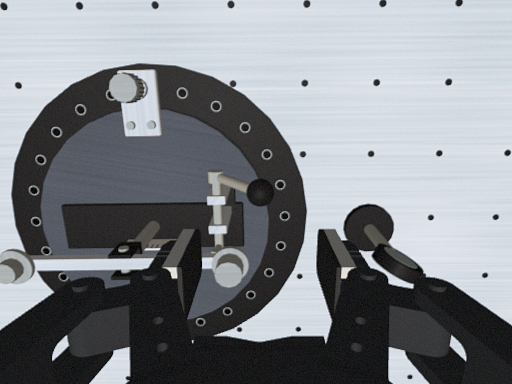

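Wrist view: the ball is at (261,192) against a predicted (259,192), and the knob at (123,88) against (121,89), so both estimates hold. I'll straddle the ball.

>>> {"fn": "servo_tool", "kwargs": {"targets": [[0,0,0.14,0],[0,0,0.14,0],[0,0,0.14,0],[0,0,0.125,0],[0,0,0,0]]}}

```text
t: 2.65
ee_pos: [0.5688, 0.1816, 0.1209]
orientation: [-0.002, 0.0, 1.0, -0.0]
wrist_force: [-0.1, 0.2, 0.5]
opening: 0.598
gripper_force: 0.0
```

>>> {"fn": "servo_tool", "kwargs": {"targets": [[0,-0.0625,0,0],[0,-0.0625,0,0],[0,-0.0625,0,0],[0,-0.0625,0,0],[0,-0.0625,0,0],[0,-0.0625,0,0],[0,-0.04,0,0],[0,0,0,0]]}}

```text
t: 3.65
ee_pos: [0.5702, 0.097, 0.1222]
orientation: [-0.0, 0.002, 1.0, -0.0]
wrist_force: [-0.2, -0.4, 0.4]
opening: 0.602
gripper_force: 0.0
```

>>> {"fn": "servo_tool", "kwargs": {"targets": [[0,-0.02,0,0],[0,-0.02,0,0],[0,0,0,0]]}}

```text
t: 4.03
ee_pos: [0.5702, 0.0895, 0.1223]
orientation: [0.0, 0.001, 1.0, -0.0]
wrist_force: [0.9, 0.8, 0.1]
opening: 0.602
gripper_force: 0.0
```

>>> {"fn": "servo_tool", "kwargs": {"targets": [[0,-0.015,0,0],[0,0,0,0]]}}

```text
t: 4.28
ee_pos: [0.5702, 0.087, 0.1224]
orientation: [0.0, 0.001, 1.0, 0.0]
wrist_force: [0.1, 0.7, 0.5]
opening: 0.602
gripper_force: 1.0
```

>>> {"fn": "servo_tool", "kwargs": {"targets": [[0,-0.015,0,0],[0,0,0,0]]}}

```text
t: 4.53
ee_pos: [0.5703, 0.0856, 0.1226]
orientation: [0.0, 0.0, 1.0, 0.001]
wrist_force: [-1.0, 10.2, 2.7]
opening: 0.597
gripper_force: 4.7
```

>>> {"fn": "servo_tool", "kwargs": {"targets": [[0,-0.005,0,0],[0,0,0,0],[0,0,0,0],[0,0,0,0],[0,0,0,0],[0,0,0,0],[0,0,0,0],[0,0,0,0],[0,0,0,0],[0,0,0,0]]}}

```text
t: 5.78
ee_pos: [0.5703, 0.0852, 0.1226]
orientation: [0.0, 0.0, 1.0, 0.001]
wrist_force: [0.8, 13.0, 1.6]
opening: 0.601
gripper_force: 5.9
```

Run:
```python
from h import *
a=get_image('scene')[165:265,185:345]; C=cam('wrist'); w=get_image('wrist')
b=cv2.resize(a,None,fx=4,fy=4,interpolation=cv2.INTER_CUBIC); o=np.zeros((784,640,3),'uint8')
o=np.zeros((600,800,3),'uint8'); o[:300,:480]=cv2.resize(a,(480,300),interpolation=cv2.INTER_CUBIC); o[300:,:400]=cv2.resize(w,(400,300)); 
o[300:,400:]=cv2.resize(cv2.imread('pics/scene0.png')[165:265,185:345],(400,300)); cv2.imwrite('pics/c1.png',o)
th=-.65
for n,p in dict(ball0=[.5725,.138-.065*np.sin(.65),.137],).items(): print(n,proj(cam('scene'),p),proj(C,p))
```

```text
ball0 (np.float64(282.2160433046451), np.float64(193.9374260179546)) (np.float64(290.7412030828329), np.float64(268.5757132069229))
```

View pics/c1.png

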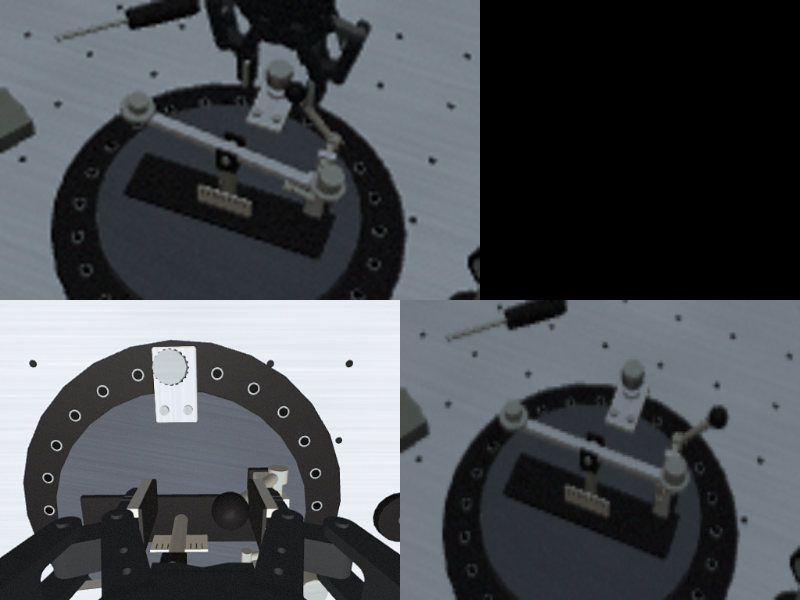

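The ball sits at scene (283,195), against a predicted (282,194) at its stop. The heavy end is about 3 px lower and the light end about 3 px higher, so the beam is freed. I'll wait a bit longer and confirm it's at rest.

>>> {"fn": "servo_tool", "kwargs": {"targets": [[0,0,0,0],[0,0,0,0],[0,0,0,0],[0,0,0,0],[0,0,0,0],[0,0,0,0],[0,0,0,0],[0,0,0,0]]}}

```text
t: 6.88
ee_pos: [0.5703, 0.0852, 0.1226]
orientation: [0.0, 0.0, 1.0, 0.001]
wrist_force: [-1.0, 14.0, 2.4]
opening: 0.6
gripper_force: 5.9
```

Run:
```python
from h import *
f=lambda i:cv2.cvtColor(i,6)[205:245,275:315].astype('float32')
import time
a=get_image('scene'); [get_image('top') for _ in range(3)]; b=get_image('scene'); z=cv2.imread('pics/scene0.png')
print(np.abs(f(a)-f(b)).mean(), np.abs(f(a)-f(z)).mean()); A=f(a)[:,10:30];print(cv2.phaseCorrelate(f(a),f(b)))
```

```text
1.59625 11.055625
((-0.05135627705839596, 0.014585440021534168), 0.9849451926350593)
```

>>> {"fn": "servo_tool", "kwargs": {"targets": [[0,0.06,0,0],[0,0.06,0,0],[0,0.06,0,0],[0,0.06,0,0],[0,0.06,0,0],[0,0.06,0,0],[0,0.06,0,0],[0,0.05,0,0],[0,0.03,0,0],[0,0,0,0]]}}

```text
t: 8.38
ee_pos: [0.5703, 0.1834, 0.1223]
orientation: [-0.0, 0.001, 1.0, 0.0]
wrist_force: [-0.2, 0.3, 0.3]
opening: 0.601
gripper_force: 0.0
```

>>> {"fn": "servo_tool", "kwargs": {"targets": [[0,0.02,0,0],[0,0,0,0]]}}

```text
t: 8.62
ee_pos: [0.5705, 0.1869, 0.1223]
orientation: [0.0, 0.001, 1.0, 0.0]
wrist_force: [0.8, -0.8, 0.1]
opening: 0.608
gripper_force: 0.1
```

>>> {"fn": "servo_tool", "kwargs": {"targets": [[0,0.015,0,0],[0,0,0,0]]}}

```text
t: 8.88
ee_pos: [0.5704, 0.1901, 0.1223]
orientation: [0.0, 0.001, 1.0, 0.0]
wrist_force: [0.2, -0.3, -1.0]
opening: 0.604
gripper_force: 0.2
```

>>> {"fn": "servo_tool", "kwargs": {"targets": [[0,0.01,0,0],[0,0,0,0]]}}

```text
t: 9.12
ee_pos: [0.5704, 0.1918, 0.1223]
orientation: [-0.0, 0.001, 1.0, -0.0]
wrist_force: [-0.4, -1.3, -0.1]
opening: 0.602
gripper_force: 0.6
```

>>> {"fn": "servo_tool", "kwargs": {"targets": [[0,0.01,0,0],[0,0,0,0]]}}

```text
t: 9.38
ee_pos: [0.5705, 0.1927, 0.1222]
orientation: [-0.0, 0.002, 1.0, -0.001]
wrist_force: [-0.5, -7.2, 0.3]
opening: 0.599
gripper_force: 3.0
```

>>> {"fn": "servo_tool", "kwargs": {"targets": [[0,0.01,0,0],[0,0,0,0]]}}

```text
t: 9.62
ee_pos: [0.5706, 0.1934, 0.122]
orientation: [-0.0, 0.002, 1.0, -0.001]
wrist_force: [-0.5, -13.5, 0.3]
opening: 0.601
gripper_force: 5.6
```

>>> {"fn": "servo_tool", "kwargs": {"targets": [[0,0,0,0],[0,0,0,0],[0,-0.04,0,0],[0,-0.04,0,0],[0,0,-0.15,0],[0,0,-0.2,0],[0,0,-0.2,0],[0.18,-0.29,0,0],[0.18,-0.29,0,0],[0,0,0,0]], "fingers": 0.2}}

```text
t: 10.88
ee_pos: [0.5027, 0.0702, 0.2329]
orientation: [0.0, 0.004, 1.0, 0.0]
wrist_force: [0.4, 1.9, 0.6]
opening: 0.602
gripper_force: 0.0
```

Run:
```python
from h import *
p=get_state()['ee_pos']; C=cam('wrist'); w=get_image('wrist'); a=get_image('scene')[165:265,185:345]; z=cv2.imread('pics/scene0.png')[165:265,185:345]
o=np.zeros((600,800,3),'uint8'); o[:300,:400]=cv2.resize(a,(400,300),interpolation=2); o[:300,400:]=cv2.resize(z,(400,300),interpolation=2); o[300:,:400]=cv2.resize(w,(400,300)); cv2.imwrite('pics/c2.png',o)
print(p,np.array(proj(C,[.4995,.062,.074]))*.78125+[0,300])
for d in (.01,0,0),(0,.01,0): print(np.array(proj(C,np.add([.4995,.062,.074],d)))*.78125+[0,300])
```

```text
[0.50268163 0.07015795 0.23291912] [194.77413165 431.47524115]
[194.90050166 439.90835892]
[203.45957279 431.41082669]
```

View pics/c2.png

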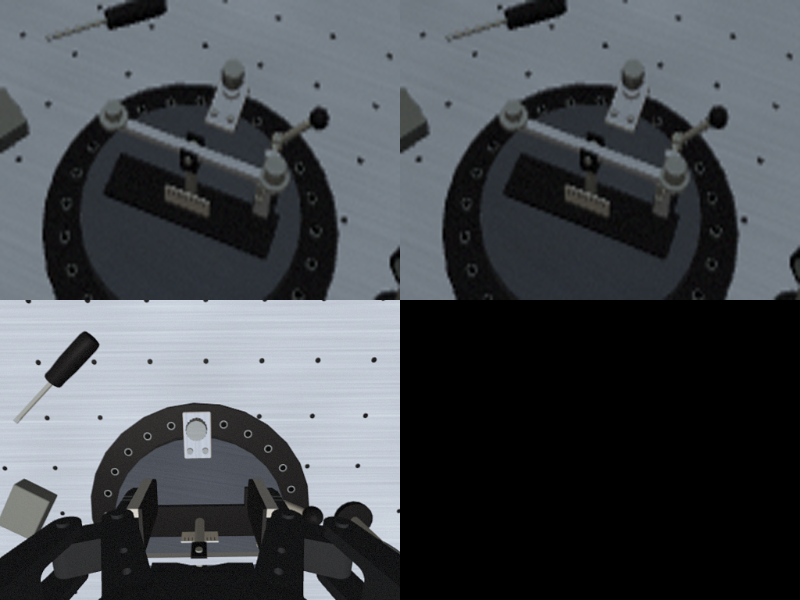

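The beam is level again and the ball is back at its starting pixels. The knob is at panel (196,430), which puts it at about (0.4975, 0.064), 140 mm from the centre as it should be.

>>> {"fn": "servo_tool", "kwargs": {"targets": [[0.026,-0.03,0,0],[0,0,0.2,0],[0,0,0.2,0],[0,0,0.2,0],[0,0,0,0],[0,0,0,0]]}}

```text
t: 11.72
ee_pos: [0.4997, 0.068, 0.1135]
orientation: [0.0, 0.001, 1.0, 0.0]
wrist_force: [-0.4, -0.4, 0.5]
opening: 0.601
gripper_force: 0.0
```

>>> {"fn": "servo_tool", "kwargs": {"targets": [[0.011,-0.02,0.1,0],[0,0,0.1,0],[0,0,0.08,0],[0,0,0.055,0],[0,0,0,0],[0,0,0,0]]}}

```text
t: 12.48
ee_pos: [0.4972, 0.0638, 0.0459]
orientation: [0.0, 0.001, 1.0, 0.0]
wrist_force: [0.6, -0.8, 0.3]
opening: 0.596
gripper_force: 0.0
```

>>> {"fn": "servo_tool", "kwargs": {"targets": [[0,0,0,0],[0,0,0,0],[0,0,0,0],[0,0,0,0],[0,0,0,0],[0,0,0,0]], "fingers": -1, "grip_force": 100}}

```text
t: 13.22
ee_pos: [0.4972, 0.0627, 0.0461]
orientation: [0.0, 0.002, 1.0, -0.0]
wrist_force: [-4.1, -7.3, 15.9]
opening: 0.253
gripper_force: 97.1
```

>>> {"fn": "servo_tool", "kwargs": {"targets": [[0,0,-0.015,0],[0,0,-0.015,0],[0,0,-0.015,0],[0,0,-0.015,0],[0,0,0,0]]}}

```text
t: 13.85
ee_pos: [0.497, 0.0627, 0.0573]
orientation: [0.0, 0.002, 1.0, -0.001]
wrist_force: [4.6, -6.8, -11.2]
opening: 0.246
gripper_force: 98.2
```

>>> {"fn": "servo_tool", "kwargs": {"targets": [[0,0,-0.01,0],[0,0,0,0]]}}

```text
t: 14.1
ee_pos: [0.497, 0.0627, 0.0592]
orientation: [0.0, 0.002, 1.0, -0.001]
wrist_force: [5.0, -4.8, -11.1]
opening: 0.245
gripper_force: 98.2
```

>>> {"fn": "servo_tool", "kwargs": {"targets": [[0,0,-0.01,0],[0,0,0,0]]}}

```text
t: 14.35
ee_pos: [0.497, 0.0627, 0.0612]
orientation: [0.0, 0.002, 1.0, -0.001]
wrist_force: [5.6, -5.8, -12.3]
opening: 0.255
gripper_force: 98.2
```

>>> {"fn": "servo_tool", "kwargs": {"targets": [[0,0,-0.005,0],[0,0,0,0],[0,0,0,0]]}}

```text
t: 14.72
ee_pos: [0.497, 0.0627, 0.0621]
orientation: [0.0, 0.002, 1.0, -0.001]
wrist_force: [6.0, -6.8, -12.9]
opening: 0.248
gripper_force: 98.2
```

>>> {"fn": "servo_tool", "kwargs": {"targets": [[0,0,-0.004,0],[0,0,0,0],[0,0,0,0]]}}

```text
t: 15.1
ee_pos: [0.4969, 0.0627, 0.0625]
orientation: [0.0, 0.002, 1.0, -0.001]
wrist_force: [9.9, -5.1, -24.2]
opening: 0.251
gripper_force: 99.5
```

The force jumped from 13 to 24 N at 16.4 mm of lift, so the plunger is on its stop. One last look.

Run:
```python
from h import *
w=get_image('wrist'); a=get_image('scene')[165:265,185:345]
o=np.zeros((300,800,3),'uint8'); o[:,:400]=cv2.resize(a,(400,300),interpolation=2); o[:,400:]=cv2.resize(w,(400,300)); cv2.imwrite('pics/c3.png',o)
s=get_state();print(s['t'],s['ee_pos'],s['wrist_force'])
```

```text
15.2 [0.4969552  0.06271325 0.06247   ] [  8.66066006  -6.09096495 -23.076028  ]
```

View pics/c3.png

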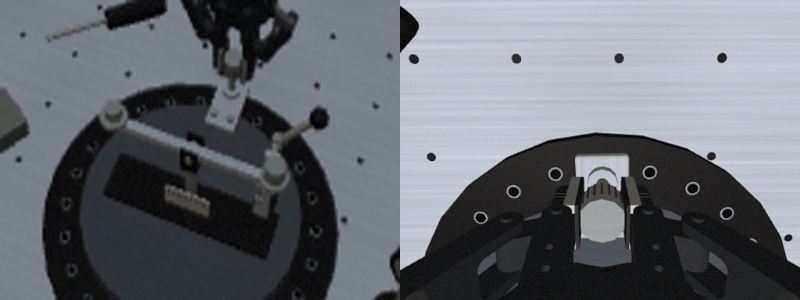

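The knob is held up between the pads at (232,62), above the barrel. The beam is level, the lever is fully outward, and the driver and case haven't moved.

```bash
python3 -c "
from bench import *
print(hand_in())"
```

```text
the job is handed in; nothing more can be done
None
```

Job handed in at about 15 s of the 51 s limit: I freed the beam, let the heavy end come to rest, arrested it level again, then pulled the index plunger up to its stop, where the gripper still holds it.

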